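Seat the lugged cover on the porcelain jar and turn it to the index

TASK

Put the porcelain cover on the jar that stands on the turntable: its two lugs must drop into the two notches of the rim, wherever those happen to be, so that the cover sits fully home and level. Then turn cover, jar and turntable together until the cover's bar handle lies in line with the two red index marks on the turntable's foot, and let go. Be gentle with the porcelain and leave the jug, the cup, the calipers and the hammer where they are.

Things in the scene. Friction and masses are not known exactly. Their poses are not given: they have to be found in the camera images.
- turntable: Fixed round dark steel foot of the turntable, 210 mm across, 20 mm high. Origin: centre of its underside, on the turning axis; z up. Two red marks on its top, 83 to 103 mm from the axis at its own -x and +x, show the index line (its x axis). On it turns a brass platter, 160 mm across, top 32 mm above the origin, stiff: it takes about 0.3 N m to turn and stays where it is left.
- jar_mouth (a point): Centre of the mouth of the white flowered jar fixed on the platter, level with its rim, 124 mm above the turntable's origin; does not turn, axes as the foot's. Rim 104 mm outside, 90 mm inside, with two facing notches 22 mm wide, 12 mm deep, cut through the 7 mm wall. The notches' line starts 25 to 86 degrees counter-clockwise (from above) of the index line, not reported: see or feel it.
- cover: Loose white porcelain cover, about 0.32 kg, right way up on a green pad. Origin: centre of its underside; z up. Upward from there: a plug 84 mm across, 14 mm high, that enters the jar's mouth; a disc 112 mm across, from 14 to 22 mm; a brass bar handle along the cover's x axis, 56 mm long, 12 mm thick (along y), from 22 to 52 mm. Half a turn makes no difference.
- cover_lug (a point): Tip of one of the cover's two lugs, under the disc at its +x and -x: each 12 mm wide (along y), 8 mm deep, 6 to 14 mm above the cover's origin, reaching 51.5 mm from its axis. Seated, the disc lies on the rim and the cover's origin is 14 mm below jar_mouth; with the lugs on the rim beside the notches only 6 mm below.
- cover_grip (a point): Middle of the cover's bar handle, on the cover's axis, 46 mm above its origin: where the TCP goes to grip it; axes as the cover's.
- pad: Fixed green felt-topped pad, 150 mm square, 4 mm high, under the cover at the start. Origin: centre of its underside.
- jug: Bystander: pewter cream jug, 72 mm across with a handle at its +y, 85 mm high, origin under its centre.
- can: Bystander: blue and gilt porcelain coffee cup (straight-sided), 64 mm across with a handle at +y, 60 mm high, origin under its centre.
- calipers: Bystander: steel outside calipers lying flat, 150 mm long (x), 105 mm wide, 12 mm high; origin underneath, near the middle.
- hammer: Bystander: small brass tapping hammer with black handle, lying along its x, 180 mm long, head 60 mm at +x, 18 mm high; origin underneath, near the middle.
Things that resemble listed ones, but are neither listed nor needed, are in the scene too. What is shaped like the cover but brown is not meant.

How it is judged:
By the outcome, as a careful person would: the job done as asked, in the order asked, and still so for the second after the job is handed in, with the robot touching nothing.
It also fails if it takes over 48 s, if anything falls off the work surface, if the arm or the gripper's body presses on something with over 40 N, if the wrist force passes 120 N, or if a joint passes its speed limit or range.

ROBOT

A 7-joint arm with a two-finger parallel gripper is mounted at the origin on the work surface. World frame = base frame: x ahead of the robot, y to its left, z up, the work surface at z = 0. Lengths are in m, angles in rad, forces in N, time in s.
With the tool pointing down it reaches from about 0.4 to 0.875 m from the base axis. Payload 19.3 kg.
Tool frame: the origin (TCP) lies between the finger pads, 19 mm behind the fingertips; this is the grasp point; z points along the fingers, y is the line along which they close (so a half turn about z gives the same grasp; the last joint's range is limited). The gripper opens to 85 mm and grips with 20 to 120 N. Pads are 22 mm wide; open, the fingers measure 114 mm over their backs; the gripper's body (76 mm by 85 mm) begins 54 mm behind the grasp point. The pads swing forward as they close: fully open they stand 13 mm farther back than shut.
Start: joints at [-1.192, 0.521, -0.036, 1.599, 0.021, 1.021, -0.113], TCP at [0.271, 0.563, 0.25] pointing down, gripper open.
Joint ranges: [-2.91, 2.91], [-0.3, 2.13], [-1.5, 1.42], [0.17, 2.43], [-1.26, 4.41], [0.16, 1.93], [-2.52, 2.52]. Speed limits (rad/s): [1.89, 1.89, 2.39, 2.39, 3.01, 3.01, 3.01].

INTERFACE

Orientations are given as [roll, pitch, yaw] about the fixed x, y, z axes, in that order (R = Rz(yaw) Ry(pitch) Rx(roll)).
In Python, from workcell import bot, grab_frame, regions_of gives the robot as it stands. The module is installed in compiled form; this text tells all that it offers.
- The arm moves only by the tool play_rows, never from a script. Its argument "plan" is a list of rows, each a list of 3 entries, a list of its own where there are three numbers: the shift along the tool's x, y, z in units of 2.5 cm (1.0 is 2.5 cm), then the turn, a rotation vector about the tool's x, y, z in units of 0.15 rad (1.0 is 0.15 rad), then the closure, from -1 (fully open) to 1 (shut). In form: [[[tx, ty, tz], [rx, ry, rz], jaw], ...]. A call has 1 to 20 rows; each row shifts and turns the commanded pose from where the row before left it, along the tool's axes as they then stand; what a row does not reach is not made up. A row lasts 1/8 s, in which the tool goes at most 62.5 mm and 10.7 degrees, less where a joint would pass 70% of its speed; a pose out of reach is approached as far as the arm can. A call with a number of a shift or a turn outside -1 to 1 is refused whole. A call with a gripper value outside its range is refused whole. The fingers move at their own pace and stop on an object; "newtons" is the grip in N (left out, the last holds). Time passes only in rows, so rows that do not move let the fingers close. It gives the time, the measured TCP pose, the force, the opening and the grip force at its end, in the units of the state.
- bot.observe(): the state, without advancing time (a new reading comes with each control period).
- grab_frame(name): name is "scene" or "side" or "wrist"; returns a dict with "pixels" (384x512x3 uint8, red, green, blue), "depth" (384x512 float32, m along the optical axis (not along the pixel's ray), 0 where there is no reading), "camera_matrix" (3x3 intrinsics, pixels), "R" (3x3) and "t" (3): a world point X has camera coordinates R X + t. Camera axes: x right, y down, z forward; pixel columns grow to the right and rows downward; lengths in m; the calibration is good to about 2 mm. A picture is of the moment at which its call begins.
- bot.job_done(): hands the job in; it is judged then, once.
Trained networks look in the newest picture that a camera, given by its name, has taken for a name from the list of things; names that differ only in an ending like _2 or _b are one class to them, and where a whole thing is asked for, a point or a joint stands for the part that bears it (a point fixed in the world has none). Each returns a list of dicts, best first, with "p" (0 to 1); they miss things now and then, are a little off and sometimes report something else, mostly with a low value. They report only what shows in the picture. A call takes as long as a camera call. They do not tell look-alikes from the thing itself.
- regions_of(thing, camera): "mask" (384x512 bool, what is visible of it) and "box" ([left, top, right, bottom] in pixels, round what is visible of it).
The state is a dict: "clock": time; "qpos": joint angles; "qd": joint speeds; "joint_efforts": joint torques, N m; "position": TCP position; "tool_rot": TCP orientation; "force": force on the tool from outside, world axes, zero at the start; "moment": the same for the moment, N m; "grip_width": finger opening in m; "finger_force": force on a finger pad.
Only numpy, scipy, OpenCV 4.12 (cv2) and the standard library are available. Lean on these libraries where they do the work, as an engineer would, in place of code of your own. Each camera call takes 0.05 s, during which the arm holds its last target. There are 200 camera calls.

## Working session

There is one attempt and no reset: what is moved stays moved. The work goes in short steps, Python scripts to look and compute and a tool call to move; the robot and the scene stay as the last step left them, time stands still between calls to the robot, and variables do not carry over. Pictures are saved under pics/ and viewed, at most 10 in all, crops included, and the job is handed in when it is done.

Besides the shell and the picture viewer there is one more tool, called after "Call:" by a JSON object that holds its "name" and its "arguments", one argument or row to a line. play_rows: Moves the arm, as the interface text tells. Its arguments: {"type":"object","properties":{"plan":{"type":"array"},"newtons":{"type":"number"}},"required":["plan"]}

```bash
mkdir -p pics
cat > h.py <<'E'
import numpy as np, cv2
from workcell import bot, grab_frame, regions_of
def cloud(f):
    d=f["depth"];K=f["camera_matrix"];v,u=np.indices(d.shape)
    P=np.stack([(u-K[0,2])/K[0,0]*d,(v-K[1,2])/K[1,1]*d,d],-1)
    return (P-f["t"])@f["R"]
def save(f,n,crop=None,s=1):
    im=f["pixels"][...,::-1]
    if crop: im=im[crop[1]:crop[3],crop[0]:crop[2]]
    cv2.imwrite("pics/"+n,cv2.resize(im,None,fx=s,fy=s,interpolation=cv2.INTER_CUBIC))
E
python3 - <<'E'
from h import *
np.set_printoptions(precision=3,suppress=True)
ims=[]
o=bot.observe();print(o["clock"],o["position"],o["tool_rot"],o["qpos"])
for c in ("scene","side"):
    f=grab_frame(c);ims.append(f["pixels"]);P=cloud(f);np.savez(c,**f)
    print(c,"cam at",-f["R"].T@f["t"])
    for n in ("cover","turntable","pad","jug","can","calipers","hammer","jar_mouth"):
        try: rs=regions_of(n,c)
        except Exception as e: print(n,e);continue
        for r in rs[:3]:
            m=r["mask"]&(f["depth"]>0);q=P[m]
            print(n,round(r["p"],2),r["box"],np.median(q,0) if len(q) else "",q.min(0),q.max(0))
cv2.imwrite("pics/a.png",cv2.resize(np.vstack(ims)[...,::-1],(450,600) if 0 else (400,600)))
cv2.imwrite("pics/scene.png",cv2.resize(ims[0][...,::-1],(800,600)))
cv2.imwrite("pics/side.png",cv2.resize(ims[1][...,::-1],(800,600)))
E
```

```text
0.0 [0.271 0.563 0.249] [-3.14   0.     2.693] [-1.192  0.522 -0.036  1.6    0.021  1.021 -0.113]
scene cam at [1.145 0.347 0.94 ]
cover 0.91 [161.8, 111.2, 198.2, 135.8] [ 0.481 -0.399  0.023] [ 0.4   -0.484 -0.004] [ 0.531 -0.349  0.056]
cover 0.64 [198.9, 141.9, 229.6, 172.7] [ 0.555 -0.207  0.026] [ 0.496 -0.267  0.01 ] [ 0.606 -0.158  0.06 ]
turntable 0.72 [303.6, 191.4, 385.9, 268.8] [0.576 0.231 0.032] [ 0.451  0.12  -0.003] [0.651 0.328 0.128]
pad 0.7 [177.5, 138.5, 247.3, 189.9] [ 0.578 -0.187  0.004] [ 0.46  -0.3   -0.004] [ 0.631 -0.132  0.052]
pad 0.38 [396.5, 247.3, 441.8, 299.7] [0.577 0.439 0.015] [0.454 0.398 0.001] [0.63  0.462 0.022]
jug 0.62 [277.8, 250.3, 303.1, 292.3] [0.733 0.171 0.05 ] [0.709 0.14  0.   ] [0.788 0.211 0.088]
can 0.92 [217.2, 212.8, 247.2, 249.8] [ 0.72  -0.014  0.031] [ 0.661 -0.071 -0.004] [0.763 0.027 0.065]
can 0.41 [275.6, 250.8, 306.1, 294.5] [0.735 0.171 0.048] [ 0.668  0.127 -0.003] [0.788 0.212 0.089]
calipers 0.96 [157.3, 195.8, 202.5, 233.3] [ 0.773 -0.183  0.009] [ 0.688 -0.221 -0.001] [ 0.831 -0.127  0.015]
hammer 0.85 [395.6, 246.3
[... 900 characters left out ...]
 [0.741 0.172 0.05 ] [ 0.702  0.086 -0.005] [0.786 0.213 0.091]
can 0.61 [214.2, 187.0, 240.0, 211.1] [ 0.717 -0.005  0.034] [ 0.686 -0.043 -0.   ] [0.75  0.027 0.067]
can 0.58 [243.3, 317.3, 312.9, 344.8] [0.551 0.444 0.015] [ 0.44   0.399 -0.006] [0.623 0.466 0.024]
calipers 0.53 [202.4, 156.0, 223.7, 168.5] [ 0.796 -0.198  0.009] [ 0.737 -0.223 -0.003] [ 0.822 -0.146  0.019]
calipers 0.33 [215.7, 183.4, 237.3, 208.5] [ 0.719 -0.002  0.032] [ 0.686 -0.043 -0.003] [0.754 0.024 0.064]
hammer 0.67 [244.0, 316.3, 313.4, 345.2] [0.554 0.444 0.016] [ 0.444  0.402 -0.006] [0.621 0.466 0.024]
jar_mouth 0.83 [246.8, 226.4, 309.1, 292.5] [0.539 0.254 0.033] [ 0.435  0.091 -0.004] [0.646 0.33  0.13 ]
```

View pics/scene.png

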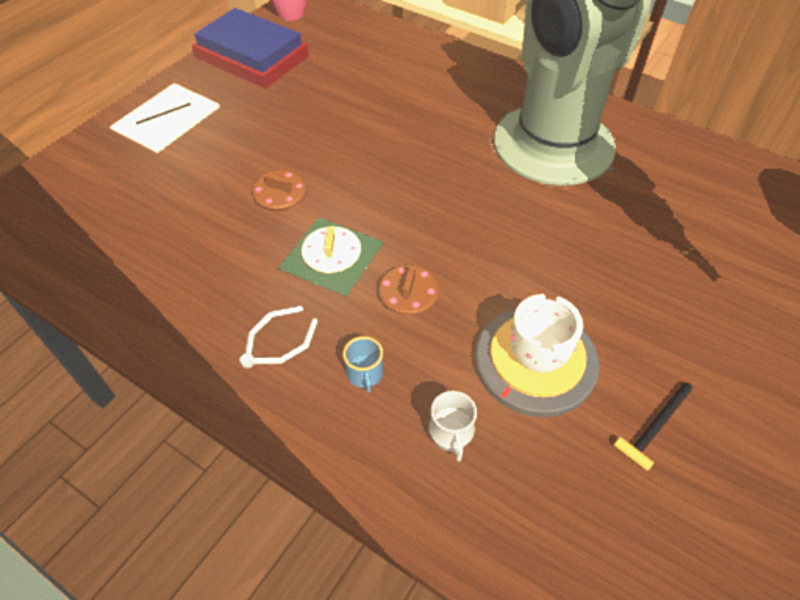

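View pics/side.png

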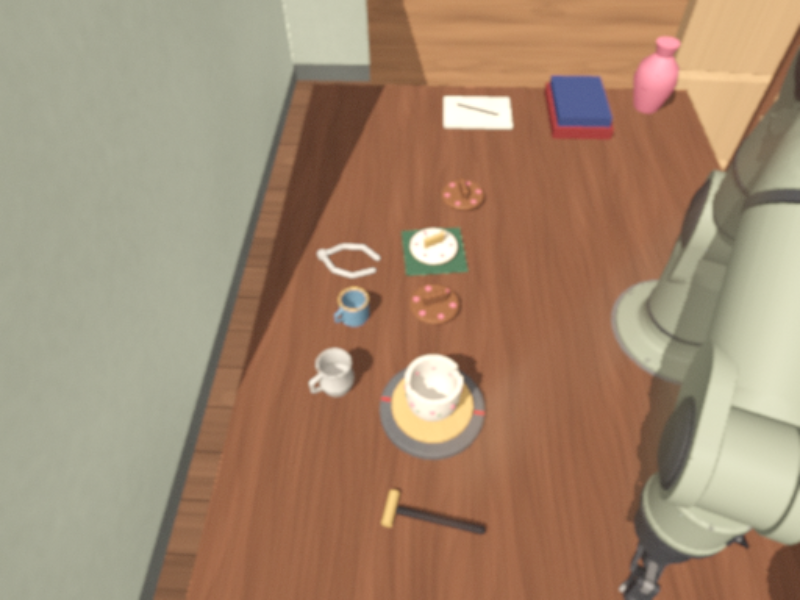

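The scene picture shows the white cover on its green pad at about (330,248), with brown look-alikes at (279,188) and (408,288). The jar on the turntable is at (547,330), with one red mark at (505,393). The side picture shows both red marks, at (385,399) and (480,413). Next I'll fit the geometry.

```bash
cat >> h.py <<'E'
from scipy.optimize import least_squares
def circ(p,r):
    return least_squares(lambda c:np.hypot(*(p-c).T)-r,p.mean(0),loss="soft_l1",f_scale=.002).x
def goal(pos,yaw):
    """tool-axis shift (units) and tool-z turn (units) from the measured pose to pos/yaw, tool down"""
    o=bot.observe();p=np.array(o["position"]);y0=o["tool_rot"][2]
    c,s=np.cos(y0),np.sin(y0);d=np.array(pos)-p
    dy=(yaw-y0+np.pi)%(2*np.pi)-np.pi
    if abs(dy)>np.pi/2: alt=dy-np.sign(dy)*np.pi
    else: alt=dy
    print("t",round(o["clock"],2),"shift units",np.round(np.array([c*d[0]+s*d[1],s*d[0]-c*d[1],-d[2]])/.025,2),"turn units",round(-dy/.15,2),"or",round(-alt/.15,2),"q7",round(o["qpos"][6],2))
def table(f):
    """index marks, jar rim, cover from a frame, world"""
    P=cloud(f);c=f["pixels"].astype(int);d=f["depth"]>0;z=P[...,2]
    out={}
    red=d&(c[...,0]>150)&(c[...,1]<90)&(c[...,2]<90)&(abs(z-.02)<.008)
    out["red"]=P[red]
    out["rim"]=P[d&(abs(z-.124)<.006)&(P[...,1]>.1)]
    m=d&(P[...,1]<-.13)&(P[...,1]>-.28)&(P[...,0]>.45)&(P[...,0]<.65)
    out["disc"]=P[m&(z>.018)&(z<.034)]
    out["bar"]=P[m&(z>.048)]
    return out
E
python3 - <<'E'
from h import *
np.set_printoptions(precision=4,suppress=True)
for n in ("scene","side"):
    o=table(dict(np.load(n+".npz")))
    r=o["red"];print(n,"red",len(r))
    for q in r: print("  ",q)
    print("rim",len(o["rim"]),circ(o["rim"][:,:2],.0485), o["rim"].min(0),o["rim"].max(0))
    p=o["disc"];print("disc",len(p),(p.min(0)+p.max(0))/2,p.min(0),p.max(0))
    b=o["bar"];print("bar",len(b),b.mean(0)); l=cv2.fitLine(b[:,:2].astype(np.float32),cv2.DIST_L2,0,.01,.01).ravel();print(np.degrees(np.arctan2(l[1],l[0])))
goal([.54,.21,.40],2.693)
E
```

```text
scene red 250
   [ 0.0374 -0.6843  0.0277]
   [ 0.2054 -0.91    0.0275]
   [ 0.0452 -0.6839  0.0231]
   [ 0.0418 -0.6816  0.0221]
   [ 0.0377 -0.68    0.0206]
   [ 0.2077 -0.9087  0.0248]
   [ 0.2059 -0.8987  0.0273]
   [ 0.0586 -0.6827  0.0261]
   [ 0.0569 -0.679   0.0265]
   [ 0.0505 -0.6796  0.023 ]
   [ 0.0388 -0.6851  0.015 ]
   [ 0.036  -0.6823  0.0146]
   [ 0.209  -0.9151  0.0189]
   [ 0.2075 -0.9108  0.0196]
   [ 0.2098 -0.9015  0.024 ]
   [ 0.208  -0.8976  0.0244]
   [ 0.2088 -0.8904  0.0273]
   [ 0.2028 -0.8921  0.0236]
   [ 0.0637 -0.6787  0.0257]
   [ 0.0566 -0.68    0.0216]
   [ 0.0512 -0.6797  0.0189]
   [ 0.0462 -0.6789  0.0166]
   [ 0.2088 -0.9108  0.0159]
   [ 0.2077 -0.9061  0.0169]
   [ 0.2067 -0.9012  0.0181]
   [ 0.2086 -0.8925  0.0221]
   [ 0.2076 -0.8875  0.0234]
   [ 0.2052 -0.8845  0.0232]
   [ 0.0733 -0.6811  0.0255]
   [ 0.0672 -0.6815  0.0222]
   [ 0.0607 -0.6823  0.0185]
   [ 0.0559 -0.6814  0.0163]
   [ 0.0526 -0.6791  0.0155]
   [ 0.2064 -0.897   0.0151]
   [ 0.2088 -0.8876  0.0196]
   [ 0.2118 -0.8775  0.0247]
   [ 0.2072 -0.8773  0.0224]
   [ 0.0826 -
[... 9490 characters left out ...]
0857 -0.6679  0.0236]
   [ 0.0765 -0.6824  0.0131]
   [ 0.0696 -0.6762  0.0178]
   [ 0.0641 -0.6794  0.0156]
   [ 0.0593 -0.6805  0.0148]
   [ 0.0549 -0.6803  0.0151]
   [ 0.0516 -0.6771  0.0176]
   [ 0.0462 -0.6798  0.0157]
   [ 0.0395 -0.6735  0.0205]
   [ 0.0313 -0.6841  0.0128]
   [ 0.1192 -0.6702  0.0156]
   [ 0.1142 -0.6719  0.0145]
   [ 0.0907 -0.6758  0.0122]
   [ 0.0819 -0.6756  0.0125]
   [ 0.0638 -0.6764  0.0123]
rim 512 [0.6347 0.2286] [0.4885 0.1006 0.118 ] [1.3129 0.3647 0.13  ]
disc 415 [ 0.5414 -0.21    0.0261] [ 0.4861 -0.2642  0.0183] [ 0.5967 -0.1558  0.0338]
bar 52 [ 0.5427 -0.2111  0.0549]
29.10997
t 0.9 shift units [-15.82  -8.06  -6.  ] turn units -0.0 or -0.0 q7 -0.11
```

Call:
{"name": "play_rows", "arguments": {
  "plan": [
    [[-1,-0.5,-0.4],[0,0,0],-1],
    [[-1,-0.5,-0.4],[0,0,0],-1],
    [[-1,-0.5,-0.4],[0,0,0],-1],
    [[-1,-0.5,-0.4],[0,0,0],-1],
    [[-1,-0.5,-0.4],[0,0,0],-1],
    [[-1,-0.5,-0.4],[0,0,0],-1],
    [[-1,-0.5,-0.4],[0,0,0],-1],
    [[-1,-0.5,-0.4],[0,0,0],-1],
    [[-1,-0.5,-0.4],[0,0,0],-1],
    [[-1,-0.5,-0.4],[0,0,0],-1],
    [[-1,-0.5,-0.4],[0,0,0],-1],
    [[-1,-0.5,-0.4],[0,0,0],-1],
    [[-1,-0.5,-0.4],[0,0,0],-1],
    [[-1,-0.5,-0.4],[0,0,0],-1],
    [[-1,-0.5,-0.4],[0,0,0],-1],
    [[-0.8,-0.5,0],[0,0,0],-1],
    [[0,0,0],[0,0,0],-1],
    [[0,0,0],[0,0,0],-1]
  ]
}}

```text
clock: 3.15
position: [0.54, 0.2121, 0.3999]
tool_rot: [3.141, -0.0, 2.693]
force: [0.5, 0.9, -0.3]
grip_width: 0.0849
finger_force: 0.0
```

Run:
```python
from h import *
np.set_printoptions(precision=4,suppress=True)
f=grab_frame("wrist");np.savez("w1",**f);save(f,"w1.png",s=1.5)
print(-f["R"].T@f["t"]);print(bot.observe()["clock"],bot.observe()["position"])
P=cloud(f);z=P[...,2];c=f["pixels"].astype(int)
rim=P[(f["depth"]>0)&(abs(z-.124)<.005)];print(len(rim),rim.min(0),rim.max(0))
```

```text
[0.4727 0.2425 0.5234]
3.2 [0.5398 0.2123 0.3999]
960 [0.4906 0.1705 0.1191] [0.5945 0.2743 0.1263]
```

View pics/w1.png

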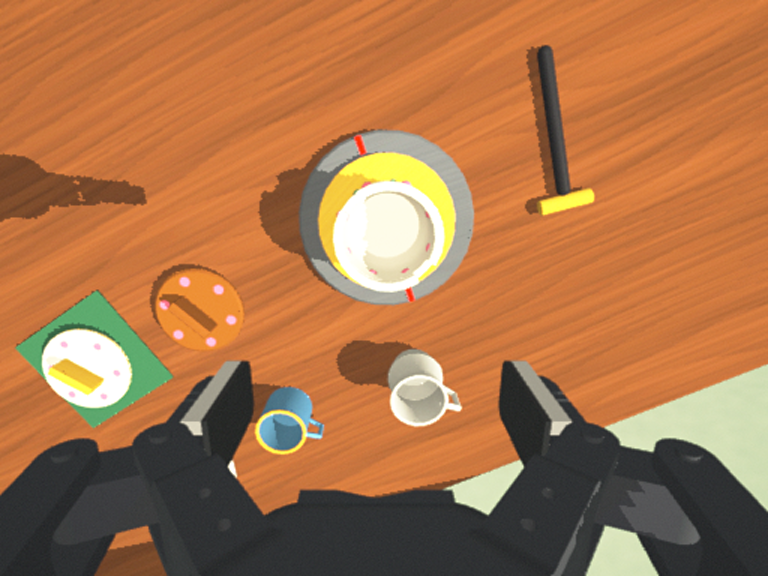

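The wrist picture shows the jar with its rim centred near (393,237) and the index marks at (360,145) and (410,294). The cover on its pad is at (86,368). Next I'll get the notch angles from depth.

```bash
cat >> h.py <<'E'
def rim(f,zt=.124):
    P=cloud(f);z=P[...,2];r=P[(f["depth"]>0)&(abs(z-zt)<.005)&(P[...,1]>.12)&(P[...,1]<.32)&(P[...,0]>.44)&(P[...,0]<.65)]
    return P,circ(r[:,:2],.0485),np.median(r[:,2])
E
python3 - <<'E'
from h import *
np.set_printoptions(precision=4,suppress=True,linewidth=150)
for n in ("w1","scene","side"):
    f=dict(np.load(n+".npz"));P,c0,z0=rim(f);c=f["pixels"].astype(int)
    print(n,"rim centre",c0,z0)
    red=(c[...,0]>150)&(c[...,1]<70)&(c[...,2]<70)&(np.abs(P[...,2]-.02)<.01)
    d=P[...,:2]-c0;r=np.hypot(d[...,0],d[...,1])
    red&=(r>.07)&(r<.12);q=P[red][:,:2]
    if len(q)>3:
        s=q[:,0]>c0[0];a=q[s].mean(0) if s.any() else None;b=q[~s].mean(0) if (~s).any() else None
        print("marks",a,b,len(q))
        if a is not None and b is not None: print(" mid",(a+b)/2,"dist",np.linalg.norm(a-b),"ang",np.degrees(np.arctan2(*(a-b)[::-1])))
    # ring occupancy at rim height
    th=np.degrees(np.arctan2(d[...,1],d[...,0]));
    m=(r>.046)&(r<.051)&(abs(P[...,2]-.124)<.005)
    h=np.histogram(th[m],bins=72,range=(-180,180))[0]
    print([(int(-180+5*i),int(v)) for i,v in enumerate(h) if v<=1])
    p=(P[...,2]>.019)&(P[...,2]<.034)&(P[...,1]<-.14)&(P[...,1]>-.28)&(P[...,0]>.46)&(P[...,0]<.62)
    q=P[p][:,:2];hull=cv2.convexHull(q.astype(np.float32));print("disc",len(q),cv2.minEnclosingCircle(hull),P[p][:,2].mean())
    b=P[(P[...,2]>.05)&(P[...,1]<-.14)&(P[...,1]>-.28)&(P[...,0]>.46)&(P[...,0]<.62)]
    if len(b)>5: print("bar",len(b),b.mean(0),cv2.minAreaRect(b[:,:2].astype(np.float32)))
E
```

```text
w1 rim centre [0.5423 0.2224] 0.12342037147330434
marks [0.6359 0.2105] [0.4496 0.233 ] 48
 mid [0.5428 0.2218] dist 0.18760455901531195 ang -6.896334722825787
[(-170, 0), (-165, 0), (-160, 0), (-155, 0), (10, 0), (15, 0), (20, 0), (25, 0)]
disc 1896 ((0.5453425645828247, -0.21558427810668945), 0.05659933015704155) 0.02549959813742387
bar 229 [ 0.5448 -0.2142  0.0545] ((0.5449353456497192, -0.21556875109672546), (0.05600088834762573, 0.014013870619237423), 31.796945571899414)
scene rim centre [0.5463 0.2243] 0.12370761413865014
[(-170, 0), (-165, 0), (-160, 0), (-155, 0), (-145, 0), (-70, 1), (-10, 1), (10, 0), (15, 0), (20, 0), (25, 0), (30, 0), (95, 1), (110, 1), (155, 1)]
disc 745 ((0.5493143796920776, -0.21377645432949066), 0.05710458755493164) 0.025913606570738462
bar 64 [ 0.5505 -0.2125  0.0558] ((0.5484228134155273, -0.21398748457431793), (0.058293744921684265, 0.012581625021994114), 30.337480545043945)
side rim centre [0.5391 0.2256] 0.12425017817665898
[(-175, 1), (-170, 0), (-165, 0), (-160, 0), (-155, 0), (-150, 1), (-145, 1), (-135, 1), (-130, 1), (-105, 1), (-40, 1), (-10, 0), (0, 1), (5, 1), (10, 0), (15, 0), (20, 0), (25, 0), (80, 1), (90, 1), (110, 1), (130, 1), (145, 1), (165, 0)]
disc 412 ((0.5413830280303955, -0.21175189316272736), 0.057794783264398575) 0.02638753665459787
bar 45 [ 0.5425 -0.2115  0.0557] ((0.5421431660652161, -0.21391674876213074), (0.05288800969719887, 0.016238532960414886), 32.31733322143555)
```

Call:
{"name": "play_rows", "arguments": {
  "plan": [
    [[0,0,0],[0,0,-1],-1],
    [[0,0,0],[0,0,-1],-1],
    [[0,0,0],[0,0,-1],-1],
    [[0,0,0],[0,0,-1],-1],
    [[0,0,0],[0,0,-1],-1],
    [[0,0,0],[0,0,-1],-1],
    [[0,0,0],[0,0,-0.7],-1],
    [[0.59,-0.97,0.4],[0,0,0],-1],
    [[0.59,-0.97,0.4],[0,0,0],-1],
    [[0.59,-0.97,0.4],[0,0,0],-1],
    [[0.59,-0.97,0.4],[0,0,0],-1],
    [[0.59,-0.97,0.4],[0,0,0],-1],
    [[0.59,-0.97,0.4],[0,0,0],-1],
    [[0.59,-0.97,0.4],[0,0,0],-1],
    [[0.59,-0.97,0.4],[0,0,0],-1],
    [[0.59,-0.97,0.4],[0,0,0],-1],
    [[0.59,-0.97,0.4],[0,0,0],-1],
    [[0.59,-0.97,0.4],[0,0,0],-1],
    [[0.59,-0.97,0.4],[0,0,0],-1],
    [[0.59,-0.97,0.4],[0,0,0],-1]
  ]
}}

```text
clock: 5.7
position: [0.544, -0.1574, 0.2697]
tool_rot: [3.141, 0.0, -2.584]
force: [0.2, 0.5, 0.2]
grip_width: 0.0857
finger_force: 0.0
```

Call:
{"name": "play_rows", "arguments": {
  "plan": [
    [[0.59,-0.97,0.4],[0,0,0],-1],
    [[0.59,-0.97,0.4],[0,0,0],-1],
    [[0,0,0],[0,0,0],-1],
    [[0,0,0],[0,0,0],-1]
  ]
}}

```text
clock: 6.2
position: [0.5447, -0.2131, 0.2501]
tool_rot: [3.141, 0.0, -2.584]
force: [0.5, 0.2, 0.1]
grip_width: 0.0856
finger_force: 0.0
```

Run:
```python
from h import *
np.set_printoptions(precision=4,suppress=True,linewidth=150)
# refine notch angle from w1
f=dict(np.load("w1.npz"));P,_,_=rim(f);c0=np.array([.5425,.2222]);d=P[...,:2]-c0;r=np.hypot(d[...,0],d[...,1]);th=np.degrees(np.arctan2(d[...,1],d[...,0]))
m=(r>.0455)&(r<.0515)&(abs(P[...,2]-.1235)<.004);t=np.sort(th[m]);g=np.diff(t);i=np.argsort(g)[-3:]
print("gaps",[(t[k],t[k+1],g[k]) for k in i])
f=grab_frame("wrist");np.savez("w2",**f);save(f,"w2.png",s=1.2);P=cloud(f)
box=(P[...,1]<-.14)&(P[...,1]>-.30)&(P[...,0]>.46)&(P[...,0]<.62)&(f["depth"]>0)
q=P[box&(P[...,2]>.019)&(P[...,2]<.032)][:,:2];print("disc",len(q),cv2.minEnclosingCircle(q.astype(np.float32)))
b=P[box&(P[...,2]>.05)&(P[...,2]<.062)];print("bar",len(b),b.mean(0),cv2.minAreaRect(b[:,:2].astype(np.float32)),b[:,2].max())
l=cv2.fitLine(b[:,:2].astype(np.float32),cv2.DIST_L2,0,.01,.01).ravel();print(np.degrees(np.arctan2(l[1],l[0])))
o=bot.observe();print(o["position"],o["tool_rot"])
```

```text
gaps [(np.float64(-26.4659914106548), np.float64(-24.729773061354983), np.float64(1.7362183492998184)), (np.float64(-171.14452687858392), np.float64(-146.55648580905032), np.float64(24.588041069533602)), (np.float64(8.983573707900078), np.float64(33.87895053568496), np.float64(24.89537682778488))]
disc 5468 ((0.5450910925865173, -0.21656043827533722), 0.056173175573349)
bar 486 [ 0.544  -0.2172  0.0552] ((0.5448955297470093, -0.21674755215644836), (0.055682532489299774, 0.011958944611251354), 30.24574851989746) 0.057720290623901195
30.447828
[ 0.5448 -0.2129  0.2503] [ 3.1414  0.0006 -2.584 ]
```

View pics/w2.png

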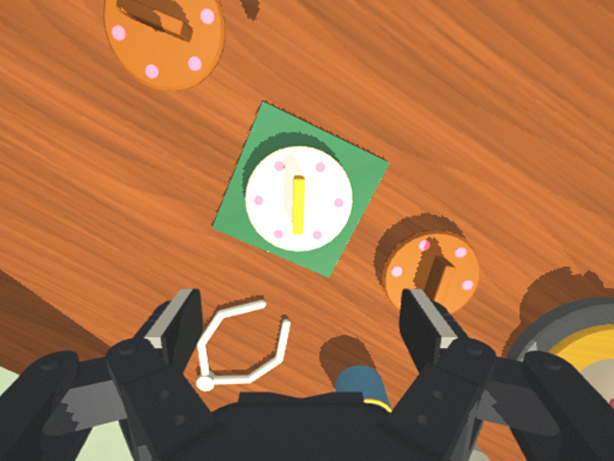

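The wrist picture shows the white cover on the pad at (298,199). Its handle is nearly aligned with the tool x axis and midway between the fingers. I'll descend and grip.

Call:
{"name": "play_rows", "arguments": {
  "newtons": 60,
  "plan": [
    [[0.08,-0.13,0],[0,0,0.19],-1],
    [[0,0,1],[0,0,0],-1],
    [[0,0,1],[0,0,0],-1],
    [[0,0,1],[0,0,0],-1],
    [[0,0,1],[0,0,0],-1],
    [[0,0,1],[0,0,0],-1],
    [[0,0,1],[0,0,0],-1],
    [[0,0,1],[0,0,0],-0.5],
    [[0,0,0.5],[0,0,0],-0.3],
    [[0,0,0.5],[0,0,0],0],
    [[0,0,0],[0,0,0],0.3],
    [[0,0,0],[0,0,0],0.6],
    [[0,0,0],[0,0,0],1],
    [[0,0,0],[0,0,0],1],
    [[0,0,0],[0,0,0],1],
    [[0,0,0],[0,0,0],1]
  ]
}}

```text
clock: 8.25
position: [0.5448, -0.2182, 0.0508]
tool_rot: [-3.141, 0.001, -2.614]
force: [-1.0, 0.6, 6.7]
grip_width: 0.011
finger_force: 59.7
```

Call:
{"name": "play_rows", "arguments": {
  "plan": [
    [[0,0,-0.5],[0,0,0],1],
    [[0,0,-1],[0,0,0],1],
    [[0,0,-1],[0,0,0],1],
    [[0,0,-1],[0,0,0],1],
    [[0,0,-1],[0,0,0],1],
    [[0,0,-1],[0,0,0],1],
    [[0,0,-1],[0,0,0],1],
    [[0,0,-1],[0,0,0],1],
    [[-0.3,0.5,0],[0,0,0],1],
    [[-0.55,0.95,0],[0,0,0],1],
    [[-0.55,0.95,0],[0,0,0],1],
    [[-0.55,0.95,0],[0,0,0],1],
    [[-0.55,0.95,0],[0,0,0],1],
    [[-0.55,0.95,0],[0,0,0],1],
    [[-0.55,0.95,0],[0,0,0],1],
    [[-0.55,0.95,0],[0,0,0],1],
    [[-0.55,0.95,0],[0,0,0],1],
    [[-0.55,0.95,0],[0,0,0],1],
    [[-0.55,0.95,0],[0,0,0],1],
    [[-0.55,0.95,0],[0,0,0],1]
  ]
}}

```text
clock: 10.75
position: [0.5427, 0.1, 0.2368]
tool_rot: [3.141, -0.001, -2.613]
force: [0.9, 0.1, -2.2]
grip_width: 0.011
finger_force: 58.7
```

Call:
{"name": "play_rows", "arguments": {
  "plan": [
    [[-0.55,0.95,0],[0,0,0],1],
    [[-0.55,0.95,0],[0,0,0],1],
    [[-0.55,0.95,0],[0,0,0],1],
    [[-0.55,0.95,0],[0,0,0],1],
    [[-0.2,0.5,0],[0,0,0],1],
    [[0,0,0],[0,0,0.5],1],
    [[0,0,0],[0,0,0.54],1],
    [[0,0,0],[0,0,0],1],
    [[0,0,0],[0,0,0],1]
  ]
}}

```text
clock: 11.88
position: [0.5412, 0.2213, 0.2374]
tool_rot: [-3.141, -0.0, -2.768]
force: [-0.1, -0.5, -2.6]
grip_width: 0.0111
finger_force: 58.7
```

Run:
```python
from h import *
np.set_printoptions(precision=4,suppress=True,linewidth=150)
o=bot.observe();p=np.array(o["position"]);print(p,o["tool_rot"],o["force"],o["moment"],o["grip_width"])
goal([.5425,.2222,.20],np.radians(-158.7))
f=grab_frame("wrist");np.savez("w3",**f);save(f,"w3.png",s=1.2);P=cloud(f);c=f["pixels"].astype(int)
near=(np.hypot(P[...,0]-p[0],P[...,1]-p[1])<.075)&(f["depth"]>0)
zd=p[2]-.024
q=P[near&(abs(P[...,2]-zd)<.006)];print("disc",len(q),cv2.minEnclosingCircle(q[:,:2].astype(np.float32)),np.median(q[:,2]))
A=np.c_[q[:,:2]-p[:2],np.ones(len(q))];print("tilt",np.linalg.lstsq(A,q[:,2],rcond=None)[0])
```

```text
[0.5412 0.2213 0.2374] [-3.1415 -0.0003 -2.7682] [-0.0512 -0.4725 -2.6292] [ 0.0267 -0.0488 -0.0179] 0.01109544168923816
t 11.88 shift units [-0.06  0.01  1.49] turn units 0.01 or 0.01 q7 1.47
disc 16214 ((0.543002188205719, 0.22068801522254944), 0.056299615651369095) 0.21196531663231877
tilt [0.0047 0.002  0.212 ]
```

View pics/w3.png

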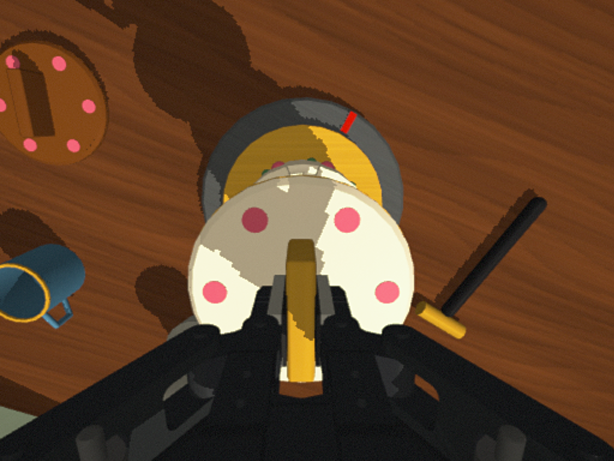

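The wrist picture shows the cover held level over the jar, with the handle at (301,310) between the pads. The alignment matches the estimate, so I'll lower it slowly.

Call:
{"name": "play_rows", "arguments": {
  "plan": [
    [[0,0.04,0.8],[0,0,0],1],
    [[0,0,0.8],[0,0,0],1],
    [[0,0,0.6],[0,0,0],1],
    [[0,0,0.3],[0,0,0],1],
    [[0,0,0.1],[0,0,0],1],
    [[0,0,0.1],[0,0,0],1],
    [[0,0,0.1],[0,0,0],1],
    [[0,0,0.1],[0,0,0],1],
    [[0,0,0],[0,0,0],1]
  ]
}}

```text
clock: 13.05
position: [0.541, 0.2224, 0.1649]
tool_rot: [-3.142, -0.0, -2.77]
force: [0.1, -0.2, -3.0]
grip_width: 0.0107
finger_force: 58.8
```

Call:
{"name": "play_rows", "arguments": {
  "plan": [
    [[0,0,0.1],[0,0,0],1],
    [[0,0,0.1],[0,0,0],1],
    [[0,0,0.05],[0,0,0],1],
    [[0,0,0],[0,0,0],1]
  ]
}}

```text
clock: 13.55
position: [0.5411, 0.2224, 0.1586]
tool_rot: [-3.142, -0.0, -2.77]
force: [-0.1, 0.0, -3.4]
grip_width: 0.0106
finger_force: 58.8
```

Call:
{"name": "play_rows", "arguments": {
  "plan": [
    [[0,0,0.04],[0,0,0],1],
    [[0,0,0.04],[0,0,0],1],
    [[0,0,0],[0,0,0],1]
  ]
}}

```text
clock: 13.92
position: [0.5411, 0.2224, 0.1568]
tool_rot: [-3.142, 0.0, -2.77]
force: [-0.5, -1.6, 0.7]
grip_width: 0.011
finger_force: 59.0
```

Call:
{"name": "play_rows", "arguments": {
  "newtons": 90,
  "plan": [
    [[0,0,0.03],[0,0,0],1],
    [[0,0,0],[0,0,0],1],
    [[0,0,0],[0,0,0.3],1],
    [[0,0,0],[0,0,0.3],1],
    [[0,0,0],[0,0,0.3],1],
    [[0,0,0],[0,0,0.3],1],
    [[0,0,0],[0,0,0.3],1],
    [[0,0,0],[0,0,0.3],1],
    [[0,0,0],[0,0,0.3],1],
    [[0,0,0],[0,0,0.3],1],
    [[0,0,0],[0,0,0.3],1],
    [[0,0,0],[0,0,0.3],1],
    [[0,0,0],[0,0,0.28],1],
    [[0,0,0],[0,0,0],1],
    [[0,0,0],[0,0,0],1]
  ]
}}

```text
clock: 15.8
position: [0.5414, 0.2235, 0.1569]
tool_rot: [3.14, 0.001, 3.022]
force: [-3.0, 3.1, 10.5]
grip_width: 0.0103
finger_force: 88.7
```

Run:
```python
from h import *
np.set_printoptions(precision=4,suppress=True,linewidth=150)
o=bot.observe();p=np.array(o["position"]);print(o["clock"],p,o["tool_rot"],o["force"],o["moment"],o["grip_width"],o["qpos"])
goal([.5425,.2222,.157],np.radians(173.1))
f=grab_frame("wrist");np.savez("w4",**f);save(f,"w4.png",s=1.2);P=cloud(f);c=f["pixels"].astype(int)
near=(np.hypot(P[...,0]-p[0],P[...,1]-p[1])<.062)&(f["depth"]>0)
q=P[near&(abs(P[...,2]-.132)<.005)];A=np.c_[q[:,:2]-p[:2],np.ones(len(q))];print("disc",len(q),np.linalg.lstsq(A,q[:,2],rcond=None)[0])
```

```text
15.8 [0.5414 0.2235 0.1569] [3.1399 0.0011 3.0219] [-2.9902  3.1457 10.4852] [ 0.5764  0.6562 -0.0161] 0.010307486375004778 [-0.601   0.5792  0.1551  1.7972 -0.1227  0.7726  1.0681]
t 15.8 shift units [-0.05 -0.05 -0.  ] turn units 0.0 or 0.0 q7 1.07
disc 16201 [ 0.0067 -0.0009  0.1315]
```

View pics/w4.png

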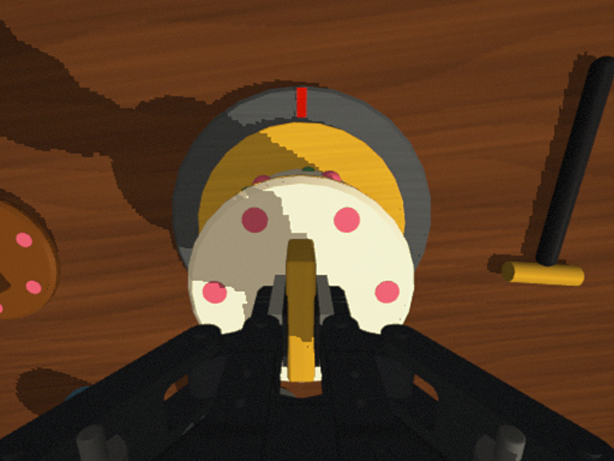

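The wrist picture shows the bar at (301,310) in line with the red mark at (302,102), with the cover down on the jar. I'll release, lift and check.

Call:
{"name": "play_rows", "arguments": {
  "plan": [
    [[0,0,0],[0,0,0],0.5],
    [[0,0,0],[0,0,0],0],
    [[0,0,0],[0,0,0],-0.5],
    [[0,0,0],[0,0,0],-1],
    [[0,0,0],[0,0,0],-1],
    [[0,0,-0.4],[0,0,0],-1],
    [[0,0,-0.8],[0,0,0],-1],
    [[0,0,-1],[0,0,0],-1],
    [[0,0,-1],[0,0,0],-1],
    [[0,0,-1],[0,0,0],-1],
    [[0,0,-1],[0,0,0],-1],
    [[0,0,-1],[0,0,0],-1],
    [[0,0,-1],[0,0,0],-1],
    [[0,0,-1],[0,0,0],-1],
    [[0,0,0],[0,0,0],-1],
    [[0,0,0],[0,0,0],-1]
  ]
}}

```text
clock: 17.85
position: [0.5409, 0.2223, 0.3608]
tool_rot: [-3.141, -0.0, 3.021]
force: [-0.0, -0.1, 0.5]
grip_width: 0.0855
finger_force: 0.0
```

Run:
```python
from h import *
np.set_printoptions(precision=4,suppress=True,linewidth=150)
f=grab_frame("wrist");np.savez("w5",**f);save(f,"w5.png",s=1.2);P=cloud(f);c=f["pixels"].astype(int)
c0=np.array([.5425,.2222]);d=P[...,:2]-c0;r=np.hypot(d[...,0],d[...,1]);ok=f["depth"]>0
q=P[ok&(r<.06)&(abs(P[...,2]-.132)<.006)];A=np.c_[q[:,:2]-c0,np.ones(len(q))];print("disc",len(q),np.linalg.lstsq(A,q[:,2],rcond=None)[0],cv2.minEnclosingCircle(q[:,:2].astype(np.float32)))
b=P[ok&(r<.04)&(P[...,2]>.157)][:,:2].astype(np.float32);print("bar",len(b),b.mean(0),cv2.minAreaRect(b));l=cv2.fitLine(b,cv2.DIST_L2,0,.01,.01).ravel();print("bar ang",np.degrees(np.arctan(l[1]/l[0])))
red=(c[...,0]>150)&(c[...,1]<70)&(c[...,2]<70)&(abs(P[...,2]-.02)<.01)&(r>.075)&(r<.11)
q=P[red][:,:2];s=q[:,0]>c0[0];a,b=q[s].mean(0),q[~s].mean(0);print(s.sum(),(~s).sum(),a,b,"index ang",np.degrees(np.arctan2(*(a-b)[::-1])))
```

```text
disc 5290 [ 0.0019 -0.0012  0.1314] ((0.5433288812637329, 0.22174033522605896), 0.056186117231845856)
bar 16401 [0.5266 0.224 ] ((0.5428971648216248, 0.22207455337047577), (0.07981319725513458, 0.05465288460254669), 80.84024810791016)
bar ang 82.7209
6 52 [0.6427 0.2092] [0.4504 0.2332] index ang -7.091981984527019
```

View pics/w5.png

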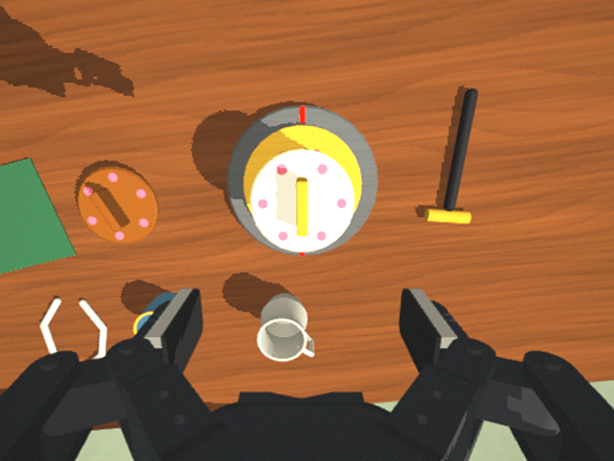

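The picture shows the bar at (302,207) in line with both red marks, at (302,114) and (302,254), and the cover level on the jar. The bystanders in view have not moved. My bar fit picked up the fingers as well, so I'll redo it and hand in only if it agrees.

Run:
```python
from h import *
f=dict(np.load("w5.npz"));P=cloud(f);r=np.hypot(P[...,0]-.5425,P[...,1]-.2222)
b=P[(r<.032)&(abs(P[...,2]-.162)<.005)][:,:2].astype(np.float32);l=cv2.fitLine(b,cv2.DIST_L2,0,.01,.01).ravel()
a=np.degrees(np.arctan(l[1]/l[0]));print(len(b),b.mean(0),a)
if abs(a+7)<2: print(bot.job_done())
```

```text
456 [0.54226094 0.22171296] -6.686354
the job is handed in; nothing more can be done
None
```

The cover is seated level in the jar's notches, and its bar handle is turned to within about 0.5° of the red index line. I released it and handed the job in at about 18 s.

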